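# Key and seat the fume extractor's intake cover

### The arm

A 6-joint arm with a two-finger parallel gripper is mounted at the origin on the work surface. World frame = base frame: x ahead of the robot, y to its left, z up, the work surface at z = 0. Lengths are in m, angles in degrees, forces in N, time in s.
With the tool pointing down it reaches from about 0.375 to 0.9 m from the base axis. Payload 3.1 kg.
Tool frame: the origin (TCP) lies on the centre line of the jaws, within the pads' length; the fingertips stand 25 mm ahead of it and the grasp point (between the pads) lies 6 mm ahead of it; z points along the fingers, y is the line along which they close (so a half turn about z gives the same grasp; the last joint's range is limited). The gripper opens to 87 mm and grips with 3 to 60 N. Pads are 19 mm wide; open, the fingers measure 117 mm over their backs; the gripper's body (75 mm by 190 mm) begins 51 mm behind the grasp point.
Start: joints at [-79.097, 30.224, 82.088, -0, 67.689, -10.227], TCP at [0.225, -0.583, 0.248] pointing down, gripper open.
Joint ranges: [-176.69, 176.69], [-43.24, 126.21], [12.49, 139.97], [-82, 262], [0, 151.66], [-163.58, 163.58]. Speed limits (degrees/s): [159.86, 159.86, 180, 180, 180, 180].

### API

Orientations are given as a 3x3 rotation matrix whose columns are the frame's x, y, z axes.
In Python, from rig import * gives the robot as it stands.
- The arm moves only by the tool step_arm, never from a script. Its argument "steps" is a list of rows, each a list of 7 numbers: the shift along the tool's x, y, z normalised to -1 to 1, where 1 is 0.3 m, then the turn, a rotation vector about the tool's x, y, z normalised to -1 to 1, where 1 is 45 degrees, then the gripper's target within -1 to 1 (shut at 1, half-way at 0, fully open at -1). A call has 1 to 8 rows; each row is the pose to reach, as a shift and turn from the pose commanded when the call began, along the tool's axes at that moment; what a row does not reach only later rows make up. A row lasts 1/12 s, in which the tool goes at most 41.7 mm and 7.16 degrees, less where a joint would pass 70% of its speed; a pose out of reach is approached as far as the arm can. A call with a number of a shift or a turn outside -1 to 1 is refused whole. A call with a gripper value outside its range is refused whole. The fingers move at their own pace and stop on an object; the grip force is fixed at half the most. Time passes only in rows, so rows that repeat a pose let the fingers close. It gives the time, the measured TCP pose, the force, the opening and the grip force at its end, in the units of the state.
- read_state(): the state, without advancing time (a new reading comes with each control period).
- capture(name): name is "side" or "top"; returns a dict with "image" (384x512x3 uint8, red, green, blue), "vertical_fov" (degrees; the focal length in pixels is half the picture's height over the tangent of half this angle, whatever the lens; pixels are square), "cx", "cy" (the principal point, pixels), "world_from_camera" (4x4, takes a point from camera to world coordinates). Camera axes: x right, y down, z forward; pixel columns grow to the right and rows downward; lengths in m; the calibration is good to about 2 mm. A picture is of the moment at which its call begins. There is no depth.
- hand_in(): hands the job in; it is judged then, once.
The state is a dict: "time_s": time; "joint_positions": joint angles; "qvel": joint speeds; "tau": joint torques, N m; "position": TCP position; "tcp_rot": TCP orientation; "force": force on the tool from outside, world axes, zero at the start; "moment": the same for the moment, N m; "opening": opening from 0.0 (shut) to 1.0 (fully open); "grasp_force": force on a finger pad.
Only numpy, scipy, OpenCV 4.12 (cv2) and the standard library are available. Lean on these libraries where they do the work, as an engineer would, in place of code of your own. Each camera call takes 0.05 s, during which the arm holds its last target. There are 200 camera calls.

### The job

After a filter change the round intake cover of the solder-fume extractor was only laid back on: it stands proud on its seal, with the notch in its edge turned away from the locating pin. With a fingertip push the cover round until the notch is over the pin, then press it down until it is fully home and let go. Do not pinch the cover's rim or lift it, and leave the other things on the bench alone.

Things in the scene. Friction and masses are not known exactly. Their poses are not given: they have to be found in the camera images.
- extractor: Benchtop solder-fume extractor, fixed to the bench. A grey fan housing 250 x 250 mm, 72 mm high, carries a grey round filter canister 208 mm across whose dark steel rim (214 mm across) lies 130 mm above the bench. Origin: centre of its underside, on the axis of canister and cover. Its +x axis points to the locating pin, its z axis up.
- pin_tip (a point): Top of the locating pin: an upright steel pin 14 mm thick with a round nose, fixed in a dark steel ear 30 mm wide that juts 16 mm out of the canister's rim. It stands 10 mm above the rim, 96 mm from the cover's axis; its outer 3 mm shows beyond the cover's edge from above. While the notch is not over it the pin holds the cover up.
- cover_top (a point): Centre of the cover's top face. The cover is a stiff white plastic disc, 200 mm across and 22 mm thick, with black intake slots. Its top stands 162 mm above the bench at first and 152 mm when home. It keeps level and centred on its spigot and turns endlessly either way. The seal's rub resists turning with about 0.2 N m (3 N at a pocket) and sinking with about 7 N, so it stays wherever it is left. The point turns with the cover: +x axis to the notch, z up.
- notch (a point): Middle of the notch, at the height of the cover's top face, 96 mm from the axis: the only cut through the cover's edge, about 20 mm wide, open outward, 16 mm deep towards the axis, through the full thickness. It passes over the pin with 3 mm to spare on either side, and the pin's round nose guides it over the last few millimetres.
- pocket_a (a point): Middle of the floor of one finger pocket in the cover's top, 64.5 mm from the axis. Each pocket is a flat-bottomed sector 16 mm deep, from 45 to 84 mm from the axis and 80 degrees wide (40 either side of this point) with upright radial end walls for a fingertip to push; a rim 16 mm thick closes it outside. This pocket lies 90 degrees anticlockwise of the notch, seen from above.
- pocket_b (a point): The same point of the other, equal finger pocket, 90 degrees clockwise of the notch.
- cover (a joint): How far the cover has been pressed down from where it first rests, in m: 0 at the start, 0.010 fully home on the canister's rim; negative if it is lifted.
- cover_turn (a joint): Angle of the cover in rad, anticlockwise from above, of its notch from the pin: 0 (or a full turn) has the notch over the pin. It starts between 0.5 and 1.7, so a clockwise push is the short way.
- breadboard: White solderless breadboard with a small blue module, 165 x 55 x 16 mm, loose on the bench beside the extractor. Origin under its centre, long along x. Leave alone.
- perfboard: Strip of green perforated circuit board with a black header, 80 x 20 x 13 mm, loose on the bench. Origin under its centre, long along x. Leave alone.
- flux_jar: Amber glass flux jar, 48 mm across, 42 mm high, loose on the bench. Origin: centre of its underside. Leave alone.
- screwdriver: Screwdriver with a black handle, 170 mm long, lying along its x on the bench. Leave alone.

How it is judged (in metres and radians):
At the end, for the whole second after the job is handed in: The cover is fully home (within 1.2 mm of its 10 mm travel) with its notch over the pin (centres within 5 mm), and at rest (value of joint cover above 0.0088 m and horizontal distance between notch and pin_tip below 0.005 m and angular speed of cover below 0.05 rad/s); the robot touches nothing.
It fails at once if the cover is lifted off its seal (more than 3 mm) (value of joint cover below -0.003 m).
It fails at once if the cover's rim is pinched between the fingers (horizontal distance between the grasp point and cover_top between 0.082 and 0.102 m and z of the grasp point in the frame of cover_top below 0.008 m and contact force between the fingers and cover above 2 N).
It fails at once if another thing on the bench is moved more than 15 mm (distance of any of breadboard, perfboard, flux_jar, screwdriver from where it was at the start of the episode above 0.015 m).
It also fails if it takes over 40 s, if anything falls off the work surface, if the arm or the gripper's body presses on something with over 40 N, if the wrist force passes 120 N, or if a joint passes its speed limit or range.

## Working session

There is one attempt and no reset: what is moved stays moved. The work goes in short steps, Python scripts to look and compute and a tool call to move; the robot and the scene stay as the last step left them, time stands still between calls to the robot, and variables do not carry over. Pictures are saved under pics/ and viewed, at most 10 in all, crops included, and the job is handed in when it is done.

Besides the shell and the picture viewer there is one more tool, called after "Request:" as name(argument=value, ...) on one line, values as JSON. step_arm: Moves the arm, as the interface text tells. Scaled input: -1 to 1 covers 0.3 m each way for a shift and 45 degrees each way for a turn. Its arguments: {"type":"object","properties":{"steps":{"type":"array"}},"required":["steps"]}

```bash
mkdir -p pics; python3 - <<'E'
from rig import *
import cv2,numpy as np
np.set_printoptions(precision=4,suppress=True)
for n in("top","side"):
    c=capture(n); cv2.imwrite(f"pics/{n}0.png",c["image"][:,:,::-1]); print(n,c["vertical_fov"],c["cx"],c["cy"],c["world_from_camera"])
s=read_state();print(s["time_s"],s["position"],s["tcp_rot"],s["force"],s["opening"])
E
```

```text
top 48.24692877518469 249.73106030428102 196.26417642594978 [[-0.0017 -0.9951  0.0988  0.4663]
 [-1.      0.0022  0.0049  0.0665]
 [-0.0051 -0.0988 -0.9951  1.2084]
 [ 0.      0.      0.      1.    ]]
side 42.822648497912475 264.03803026354035 184.35223132252742 [[-0.8884 -0.336   0.3128  0.1274]
 [-0.4589  0.6362 -0.6202  0.9362]
 [ 0.0094 -0.6945 -0.7194  1.1271]
 [ 0.      0.      0.      1.    ]]
0.1 [ 0.2252 -0.5824  0.2467] [[ 0.9327  0.3605 -0.0004]
 [ 0.3605 -0.9327  0.0019]
 [ 0.0003 -0.0019 -1.    ]] [-1.2178 -0.0383 -0.5315] 1.0007260211811035
```

View pics/top0.png

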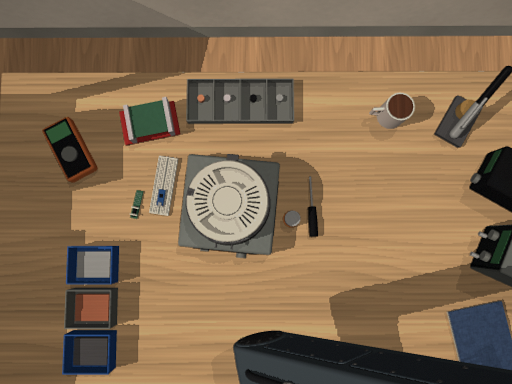

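View pics/side0.png

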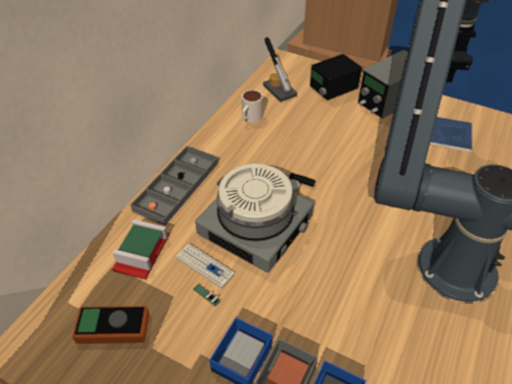

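The top view shows the cover centred near (228,201). Next I'll rectify both views onto the cover's top plane.

```bash
cat > h.py <<'E'
from rig import *
import cv2,numpy as np
np.set_printoptions(precision=4,suppress=True)
def cam(n):
    c=capture(n);W=c["world_from_camera"];f=192/np.tan(np.radians(c["vertical_fov"]/2))
    K=np.array([[f,0,c["cx"]],[0,f,c["cy"]],[0,0,1]]);return c["image"][:,:,::-1].copy(),K,W
def ray(K,W,u,v,z):
    d=W[:3,:3]@np.linalg.solve(K,[u,v,1]);o=W[:3,3];return o+d*(z-o[2])/d[2]
def rect(n,cx,cy,z,half=.14,N=580):
    # output: up=+x, left=+y
    im,K,W=cam(n);s=2*half/N
    A=np.array([[0,-s,cx+half],[-s,0,cy+half],[0,0,z],[0,0,1]])
    H=K@np.linalg.inv(W)[:3]@A
    return cv2.warpPerspective(im,H,(N,N),flags=cv2.INTER_CUBIC|cv2.WARP_INVERSE_MAP)
E
python3 - <<'E'
from h import *
im,K,W=cam("top");print(ray(K,W,228,201,.162))
p=ray(K,W,228,201,.162)
a=rect("top",p[0],p[1],.162);cv2.imwrite("pics/r1.png",a)
b=rect("side",p[0],p[1],.162);cv2.imwrite("pics/r2.png",b)
E
```

```text
[0.5586 0.125  0.162 ]
```

View pics/r1.png

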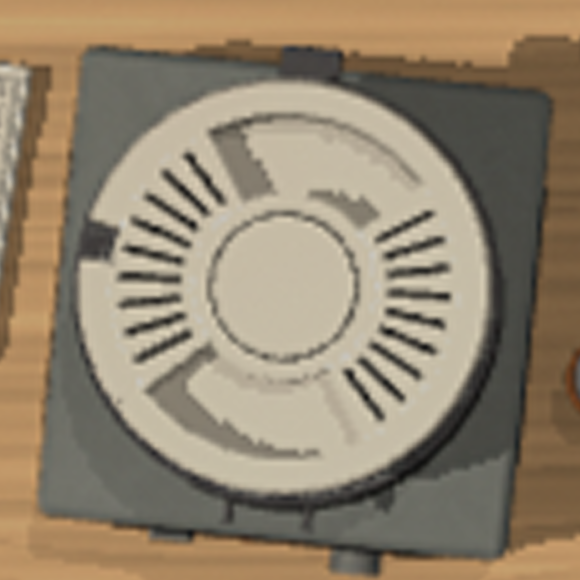

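View pics/r2.png

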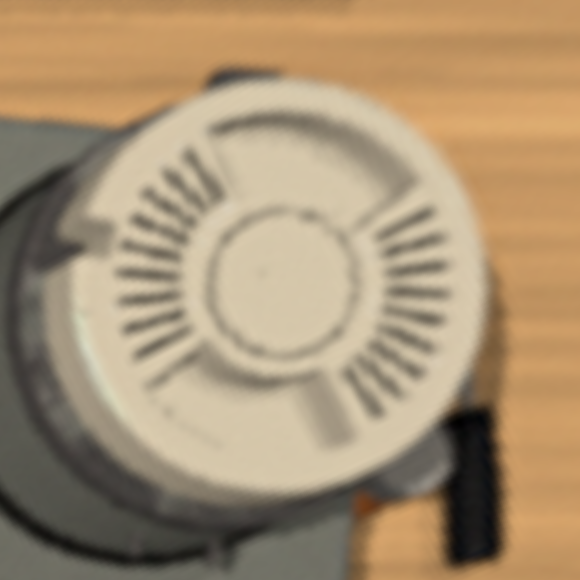

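The top rectified view (r1, 0.483 mm/px) gives:
- **Cover:** centre (284,286), i.e. world (0.560, 0.128), and diameter 412 px = 199 mm, which matches.
- **Notch:** (98,241), bearing about 76°.
- **Pin ear:** (312,62), bearing about -6°, so the cover needs about 82° clockwise.
- **Pocket_a:** lies at about 166°. I'll push its clockwise wall, at about 126°, with the closed fingers.

The side view (r2) agrees.

Request:
step_arm(steps=[[0.58, -0.65, 0, 0, 0, -1, 1], [0.58, -0.65, 0, 0, 0, -1, 1], [0.58, -0.65, 0, 0, 0, -1, 1], [0.58, -0.65, 0, 0, 0, -1, 1], [0.58, -0.65, 0, 0, 0, -1, 1], [0.58, -0.65, 0, 0, 0, -1, 1], [0.58, -0.65, 0, 0, 0, -1, 1], [0.58, -0.65, 0, 0, 0, -1, 1]])

```text
time_s: 0.92
position: [0.3177, -0.3347, 0.2476]
tcp_rot: [[0.401, 0.916, -0.001], [0.916, -0.401, 0.002], [0.002, -0.002, -1.0]]
force: [-0.6, -0.6, 0.6]
opening: 0.476
grasp_force: 0.0
```

```bash
cat > g.py <<'E'
from h import *
import sys
from scipy.spatial.transform import Rotation as R
C=np.array([.5603,.1279])
def go(phi,z,r=.0645,th=None):
    s=read_state();Rm=np.array(s["tcp_rot"]);p=np.array(s["position"])
    th=phi if th is None else th;a=np.radians(phi);t=np.radians(th)
    T=np.array([C[0]+r*np.cos(a),C[1]+r*np.sin(a),z])
    X=np.array([np.cos(t),np.sin(t),0]);Z=np.array([0,0,-1.]);G=np.c_[X,np.cross(Z,X),Z]
    q=p[:2]-C
    print(phi,"shift",Rm.T@(T-p)/.3,"turn",(R.from_matrix(Rm.T@G)).as_rotvec()/np.radians(45))
def st():
    s=read_state();p=np.array(s["position"]);q=p[:2]-C;X=np.array(s["tcp_rot"])[:,0]
    print("t",s["time_s"],"p",p,"phi",np.degrees(np.arctan2(q[1],q[0])),"r",np.hypot(*q),"th",np.degrees(np.arctan2(X[1],X[0])),"F",s["force"],"open",s["opening"],"j",np.array(s["joint_positions"]))
E
python3 -c "
from g import *
st();go(160,.247)"
```

```text
t 0.9167 p [ 0.3177 -0.3347  0.2476] phi -117.67613057117843 r 0.5223175197970585 th 66.37731227275236 F [-0.6201 -0.6348  0.6441] open 0.47627231340904685 j [-60.4221  17.7209 104.6907   0.026   57.7181 -36.8134]
160 shift [ 1.7231 -0.0915  0.0049] turn [ 0.0002 -0.0033 -2.0805]
```

Request:
step_arm(steps=[[0.86, -0.045, 0, 0, 0, -1, 1], [0.86, -0.045, 0, 0, 0, -1, 1], [0.86, -0.045, 0, 0, 0, -1, 1], [0.86, -0.045, 0, 0, 0, -1, 1], [0.86, -0.045, 0, 0, 0, -1, 1], [0.86, -0.045, 0, 0, 0, -1, 1], [0.86, -0.045, 0, 0, 0, -1, 1], [0.86, -0.045, 0, 0, 0, -1, 1]])

```text
time_s: 1.58
position: [0.4107, -0.0961, 0.2478]
tcp_rot: [[-0.364, 0.932, 0.001], [0.932, 0.364, -0.001], [-0.001, 0.001, -1.0]]
force: [0.4, -0.8, -1.0]
opening: 0.009
grasp_force: 0.0
```

```bash
python3 -c "
from g import *
st();go(160,.247)"
```

```text
t 1.5833 p [ 0.4107 -0.0961  0.2478] phi -123.72960980797612 r 0.26934877120114814 th 111.3231915338871 F [ 0.3874 -0.7878 -1.0323] open 0.009032475625883708 j [-28.4174  14.5276 109.8128  -0.0152  55.5733 -49.7321]
160 shift [0.6563 0.5745 0.0022] turn [ 0.0003  0.002  -1.0817]
```

Request:
step_arm(steps=[[0.65, 0.57, 0, 0, 0, -1, 1], [0.65, 0.57, 0, 0, 0, -1, 1], [0.65, 0.57, 0, 0, 0, -1, 1], [0.65, 0.57, 0, 0, 0, -1, 1], [0.65, 0.57, 0, 0, 0, -1, 1], [0.65, 0.57, 0, 0, 0, -1, 1], [0.65, 0.57, 0, 0, 0, -1, 1], [0.65, 0.57, 0, 0, 0, -1, 1]])

```text
time_s: 2.25
position: [0.5011, 0.1467, 0.2474]
tcp_rot: [[-0.914, 0.405, 0.002], [0.405, 0.914, -0.0], [-0.002, 0.001, -1.0]]
force: [-0.7, -0.3, 0.8]
opening: 0.004
grasp_force: 0.0
```

```bash
python3 -c "
from g import *
st();go(160,.177)
cv2.imwrite('pics/r3.png',rect('side',.56,.128,.162,.16))"
```

```text
t 2.25 p [0.5011 0.1467 0.2474] phi 162.4070384092749 r 0.06212359091950195 th 156.13293925857593 F [-0.7301 -0.2915  0.7694] open 0.0036898717849947298 j [  4.0597  22.29    96.8484  -0.0387  60.7365 -62.0544]
160 shift [0.0092 0.008  0.2347] turn [ 0.0005  0.0028 -0.0859]
```

View pics/r3.png

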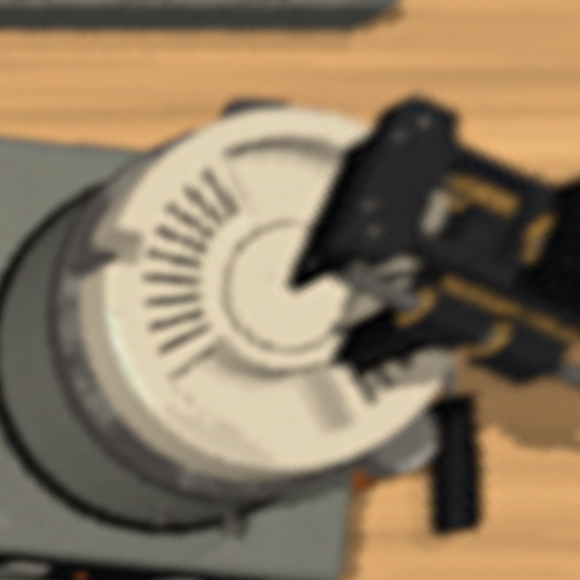

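The side view shows the closed gripper over the cover, clear of it. Now going down into pocket_a, with the tip about 4 mm above its floor.

Request:
step_arm(steps=[[0.01, 0.008, 0.1, 0, 0, -0.09, 1], [0.01, 0.008, 0.17, 0, 0, -0.09, 1], [0.01, 0.008, 0.2, 0, 0, -0.09, 1], [0.01, 0.008, 0.22, 0, 0, -0.09, 1], [0.01, 0.008, 0.238, 0, 0, -0.09, 1], [0.01, 0.008, 0.238, 0, 0, -0.09, 1]])

```text
time_s: 2.8
position: [0.497, 0.1488, 0.1759]
tcp_rot: [[-0.94, 0.341, -0.001], [0.341, 0.94, -0.0], [0.0, -0.0, -1.0]]
force: [0.1, 0.3, 0.3]
opening: 0.002
grasp_force: 0.0
```

```bash
python3 -c "
from g import *
st()
for p in (155,150,145,140,135,130,125,120): go(p,.176)"
```

```text
t 2.8 p [0.497  0.1488 0.1759] phi 161.76458036879578 r 0.0666542319078868 th 160.0338452470623 F [0.0856 0.2761 0.2659] open 0.0024192154239262983 j [  4.3157  28.063  101.3251  -0.017   50.6463 -65.7073]
155 shift [-0.0079  0.0256 -0.0005] turn [-0.0006 -0.0006  0.1119]
150 shift [-0.0104  0.0442 -0.0005] turn [-0.0006 -0.0005  0.223 ]
145 shift [-0.0144  0.0625 -0.0005] turn [-0.0007 -0.0005  0.3341]
140 shift [-0.0201  0.0804 -0.0005] turn [-0.0007 -0.0005  0.4452]
135 shift [-0.0273  0.0977 -0.0005] turn [-0.0007 -0.0004  0.5563]
130 shift [-0.0359  0.1143 -0.0005] turn [-0.0007 -0.0004  0.6674]
125 shift [-0.046   0.1301 -0.0005] turn [-0.0007 -0.0004  0.7785]
120 shift [-0.0575  0.145  -0.0006] turn [-0.0008 -0.0004  0.8896]
```

In the pocket with no contact force. Pushing clockwise along the arc.

Request:
step_arm(steps=[[-0.008, 0.026, 0, 0, 0, 0.11, 1], [-0.01, 0.044, 0, 0, 0, 0.22, 1], [-0.014, 0.063, 0, 0, 0, 0.33, 1], [-0.02, 0.08, 0, 0, 0, 0.445, 1], [-0.027, 0.098, 0, 0, 0, 0.556, 1], [-0.036, 0.114, 0, 0, 0, 0.667, 1], [-0.046, 0.13, 0, 0, 0, 0.779, 1], [-0.057, 0.145, 0, 0, 0, 0.89, 1]])

```text
time_s: 3.47
position: [0.5264, 0.1842, 0.1772]
tcp_rot: [[-0.498, 0.867, -0.003], [0.867, 0.498, -0.002], [-0.0, -0.003, -1.0]]
force: [-3.4, -3.6, 3.5]
opening: 0.003
grasp_force: 2.3
```

```bash
python3 -c "
from g import *
st()
for p in (115,110,105,100,95,90,85,80): go(p,.176)"
```

```text
t 3.4667 p [0.5264 0.1842 0.1772] phi 121.01589275521908 r 0.06574427517655082 th 119.87133604330344 F [-3.439  -3.5706  3.49  ] open 0.002617841971581665 j [  7.853   30.5052  95.6296  -0.1033  54.0458 -21.9576]
115 shift [-0.0049  0.0226  0.004 ] turn [-0.0044  0.0004  0.1083]
110 shift [-0.0073  0.0413  0.0039] turn [-0.0044  0.0006  0.2194]
105 shift [-0.0113  0.0596  0.0039] turn [-0.0044  0.0008  0.3305]
100 shift [-0.0169  0.0775  0.0038] turn [-0.0043  0.001   0.4416]
95 shift [-0.024   0.0948  0.0037] turn [-0.0043  0.0012  0.5527]
90 shift [-0.0327  0.1115  0.0037] turn [-0.0043  0.0014  0.6638]
85 shift [-0.0427  0.1273  0.0036] turn [-0.0042  0.0016  0.7749]
80 shift [-0.0541  0.1422  0.0036] turn [-0.0042  0.0017  0.886 ]
```

Request:
step_arm(steps=[[-0.002, 0.019, 0, 0, 0, 0.11, 1], [-0.004, 0.038, 0, 0, 0, 0.22, 1], [-0.008, 0.056, 0, 0, 0, 0.33, 1], [-0.013, 0.074, 0, 0, 0, 0.445, 1], [-0.02, 0.091, 0, 0, 0, 0.556, 1], [-0.029, 0.107, 0, 0, 0, 0.667, 1], [-0.039, 0.123, 0, 0, 0, 0.779, 1], [-0.05, 0.138, 0, 0, 0, 0.89, 1]])

```text
time_s: 4.13
position: [0.5695, 0.1939, 0.1772]
tcp_rot: [[0.178, 0.984, -0.003], [0.984, -0.178, 0.002], [0.001, -0.003, -1.0]]
force: [-3.6, 3.7, 2.5]
opening: 0.003
grasp_force: 2.3
```

```bash
python3 -c "
from g import *
st()
for p in (75,70,65,60,55): go(p,.176)
cv2.imwrite('pics/r4.png',rect('top',.5586,.125,.162))"
```

```text
t 4.1333 p [0.5695 0.1939 0.1772] phi 82.05307286678583 r 0.06661396291429995 th 79.76844397682973 F [-3.6065  3.6596  2.5301] open 0.0027098700242781408 j [ 8.0998 33.4056 89.2518  0.1689 57.5047 18.2403]
75 shift [-0.0076  0.0267  0.0038] turn [-0.0045 -0.0017  0.106 ]
70 shift [-0.01    0.0453  0.0037] turn [-0.0046 -0.0015  0.2171]
65 shift [-0.014   0.0637  0.0037] turn [-0.0046 -0.0013  0.3282]
60 shift [-0.0195  0.0816  0.0036] turn [-0.0047 -0.0011  0.4393]
55 shift [-0.0267  0.0989  0.0035] turn [-0.0047 -0.0009  0.5504]
```

View pics/r4.png

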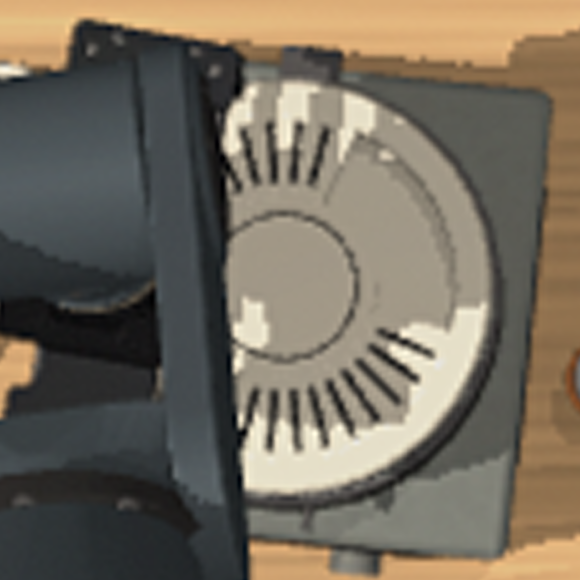

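In r4 the slots and pocket_b's wall, at (325,203)–(350,135), show the cover has turned about 51°, so about 31° remains. I'll push another 26° and look again.

Request:
step_arm(steps=[[-0.002, 0.019, 0, 0, 0, 0.11, 1], [-0.004, 0.038, 0, 0, 0, 0.22, 1], [-0.008, 0.056, 0, 0, 0, 0.33, 1], [-0.013, 0.074, 0, 0, 0, 0.445, 1], [-0.021, 0.093, 0, 0, 0, 0.57, 1], [-0.021, 0.093, 0, 0, 0, 0.57, 1]])

```text
time_s: 4.68
position: [0.598, 0.1823, 0.177]
tcp_rot: [[0.583, 0.812, 0.001], [0.812, -0.583, 0.002], [0.002, -0.0, -1.0]]
force: [-0.7, 3.6, -0.0]
opening: 0.004
grasp_force: 1.2
```

```bash
python3 -c "
from g import *
st()
a=rect('top',.5586,.125,.162,N=400)
b=rect('side',.5586,.125,.162,N=400)
cv2.imwrite('pics/r5.png',np.hstack([a,b]))"
```

```text
t 4.6833 p [0.598  0.1823 0.177 ] phi 55.310011161930404 r 0.06620305345956336 th 54.313620192584615 F [-0.6975  3.5756 -0.0269] open 0.004360713335788667 j [ 6.6889 34.9514 85.8708  0.1054 59.1007 42.3212]
```

View pics/r5.png

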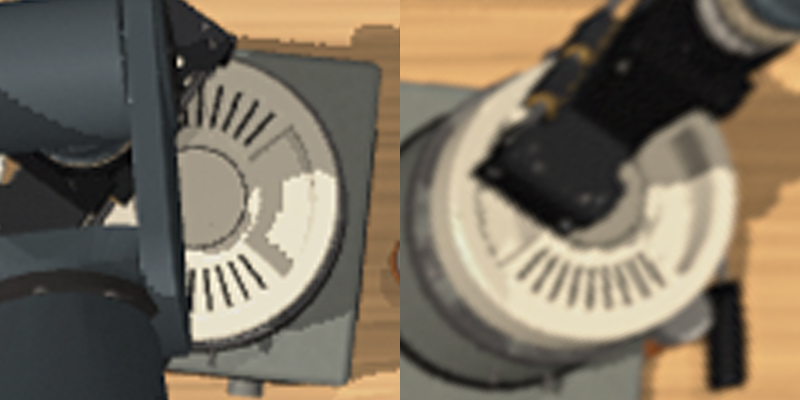

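The pocket_b walls in the top half, (250,157)–(283,125) and (253,245)–(287,275), put the notch at about -1°. About 5° remains, so I'll push that, back off, lift, and clear the view to check.

Request:
step_arm(steps=[[0, 0.007, 0, 0, 0, 0.04, 1], [-0.001, 0.014, 0, 0, 0, 0.09, 1], [-0.001, 0.018, 0, 0, 0, 0.11, 1], [-0.001, 0.018, 0, 0, 0, 0.11, 1], [0, -0.02, 0, 0, 0, 0.11, 1], [0, -0.02, -0.1, 0, 0, 0.11, 1], [0, -0.02, -0.22, 0, 0, 0.11, 1], [0, -0.02, -0.22, 0, 0, 0.11, 1]])

```text
time_s: 5.45
position: [0.5959, 0.1856, 0.2488]
tcp_rot: [[0.648, 0.761, 0.013], [0.762, -0.648, -0.0], [0.008, 0.01, -1.0]]
force: [1.2, 0.4, 0.1]
opening: -0.0
grasp_force: 0.0
```

Request:
step_arm(steps=[[-0.85, 0.3, -0.1, 0, 0, 0, 1], [-0.85, 0.3, -0.1, 0, 0, 0, 1], [-0.85, 0.3, -0.1, 0, 0, 0, 1], [-0.85, 0.3, -0.1, 0, 0, 0, 1], [-0.85, 0.3, -0.1, 0, 0, 0, 1], [-0.85, 0.3, -0.1, 0, 0, 0, 1], [-0.85, 0.3, -0.1, 0, 0, 0, 1], [-0.85, 0.3, -0.1, 0, 0, 0, 1]])

```text
time_s: 6.12
position: [0.4937, -0.0711, 0.2728]
tcp_rot: [[0.652, 0.758, 0.0], [0.758, -0.652, -0.004], [-0.003, 0.003, -1.0]]
force: [0.2, 0.1, 0.2]
opening: 0.003
grasp_force: 0.0
```

```bash
python3 -c "
from g import *
st();go(0,.21,r=0,th=50)
a=rect('top',.5586,.125,.162)
cv2.imwrite('pics/r6.png',a)"
```

```text
t 6.1167 p [ 0.4937 -0.0711  0.2728] phi -108.51178354608578 r 0.20987105245945686 th 49.27997962541151 F [0.1586 0.0616 0.1791] open 0.0033934852453455988 j [-20.9386  18.6063  98.143   -0.228   63.1603  19.8839]
0 shift [ 0.6483 -0.265   0.2069] turn [ 0.0034  0.0036 -0.016 ]
```

View pics/r6.png

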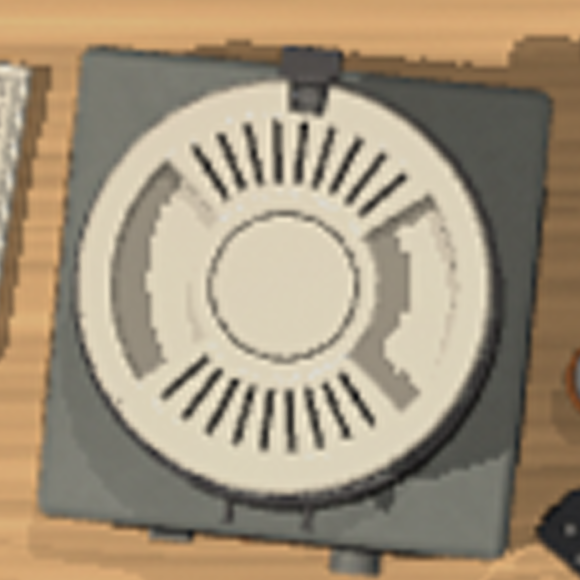

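The notch is at (308,98), bearing -7°. The pin ear, corrected for parallax, is at -6°, an offset of about 1.6 mm, which is within clearance. I'll press at the hub centre so the nose can still guide the cover.

Request:
step_arm(steps=[[0.648, -0.265, 0, 0, 0, 0, 1], [0.648, -0.265, 0, 0, 0, 0, 1], [0.648, -0.265, 0, 0, 0, 0, 1], [0.648, -0.265, 0, 0, 0, 0, 1], [0.648, -0.265, 0, 0, 0, 0, 1], [0.648, -0.265, 0.1, 0, 0, 0, 1], [0.648, -0.265, 0.207, 0, 0, 0, 1], [0.648, -0.265, 0.207, 0, 0, 0, 1]])

```text
time_s: 6.83
position: [0.5565, 0.1348, 0.2044]
tcp_rot: [[0.646, 0.763, -0.012], [0.763, -0.646, -0.001], [-0.009, -0.009, -1.0]]
force: [-1.3, -0.4, -0.9]
opening: 0.006
grasp_force: 0.0
```

Request:
step_arm(steps=[[0, 0, 0.03, 0, 0, 0, 1], [0, 0, 0.06, 0, 0, 0, 1], [0, 0, 0.075, 0, 0, 0, 1], [0, 0, 0.085, 0, 0, 0, 1], [0, 0, 0.095, 0, 0, 0, 1], [0, 0, 0.105, 0, 0, 0, 1], [0, 0, 0.11, 0, 0, 0, 1], [0, 0, 0.11, 0, 0, 0, 1]])

```text
time_s: 7.5
position: [0.5615, 0.1323, 0.1781]
tcp_rot: [[0.65, 0.76, 0.001], [0.76, -0.65, 0.0], [0.001, 0.001, -1.0]]
force: [-1.3, 0.9, 4.1]
opening: 0.005
grasp_force: 1.9
```

Tip is at about 0.153, nearly home. Pressing a little further to confirm the stop.

Request:
step_arm(steps=[[0, 0, 0.007, 0, 0, 0, 1], [0, 0, 0.014, 0, 0, 0, 1], [0, 0, 0.02, 0, 0, 0, 1], [0, 0, 0.02, 0, 0, 0, 1], [0, 0, 0.02, 0, 0, 0, 1]])

```text
time_s: 7.92
position: [0.5616, 0.1324, 0.1771]
tcp_rot: [[0.65, 0.76, 0.003], [0.76, -0.65, -0.0], [0.002, 0.003, -1.0]]
force: [-9.6, -0.0, 32.6]
opening: 0.001
grasp_force: 16.3
```

It hit a hard stop at tip height 0.152 with 33 N, so the cover is home. Releasing, clearing, and checking.

Request:
step_arm(steps=[[0, 0, -0.05, 0, 0, 0, 1], [0, 0, -0.15, 0, 0, 0, 1], [0, 0, -0.25, 0, 0, 0, 1], [0, 0, -0.3, 0, 0, 0, 1], [0, 0, -0.3, 0, 0, 0, 1]])

```text
time_s: 8.33
position: [0.5641, 0.1323, 0.2655]
tcp_rot: [[0.65, 0.76, 0.01], [0.76, -0.65, 0.0], [0.007, 0.008, -1.0]]
force: [1.2, -0.6, -0.3]
opening: 0.006
grasp_force: 0.0
```

Request:
step_arm(steps=[[-0.65, 0.28, 0, 0, 0, 0, 1], [-0.65, 0.28, 0, 0, 0, 0, 1], [-0.65, 0.28, 0, 0, 0, 0, 1], [-0.65, 0.28, 0, 0, 0, 0, 1], [-0.65, 0.28, 0, 0, 0, 0, 1], [-0.65, 0.28, 0, 0, 0, 0, 1], [-0.65, 0.28, 0, 0, 0, 0, 1], [-0.65, 0.28, 0, 0, 0, 0, 1]])

```text
time_s: 9.0
position: [0.498, -0.0704, 0.2603]
tcp_rot: [[0.651, 0.759, -0.001], [0.759, -0.651, 0.001], [0.0, -0.001, -1.0]]
force: [0.7, 0.7, -0.0]
opening: 0.006
grasp_force: 0.0
```

```bash
python3 -c "
from g import *
st()
a=rect('top',.5586,.125,.152,N=400)
b=rect('side',.5586,.125,.152,N=400)
cv2.imwrite('pics/r7.png',np.hstack([a,b]))"
```

```text
t 9.0 p [ 0.498  -0.0704  0.2603] phi -107.44906456409066 r 0.20785284749250577 th 49.375212882938776 F [ 0.7374  0.7133 -0.0416] open 0.00568319547953371 j [-20.815   19.9068  98.425    0.0376  61.7406  19.7919]
```

View pics/r7.png

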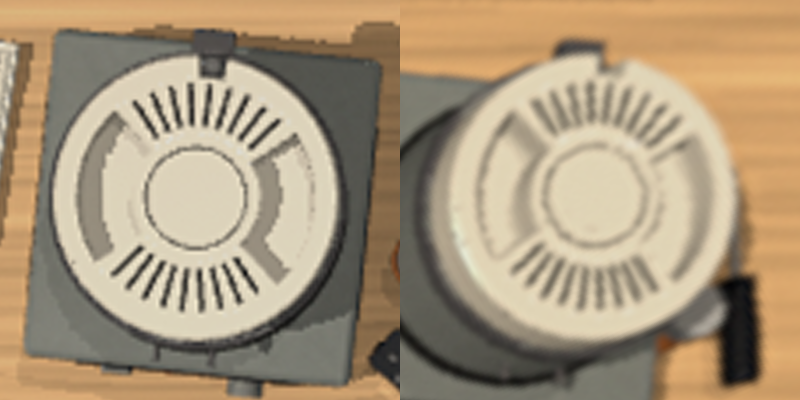

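Both views agree on the hub at (196,198) and (194,195) when rectified at z = 0.152, so the cover is down. The notch sits over the pin at (212,66).

```bash
python3 -c "
from rig import *
print(hand_in())"
```

```text
the job is handed in; nothing more can be done
None
```

I turned the cover clockwise until its notch was over the pin, pressed it home to a hard stop at 152 mm, and released it. The job was handed in at about 9 s; `hand_in()` returned no verdict.

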